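Clamp a lantern-stand foot in the boring jig with the eccentric cam

TASK

Load the wooden lantern-stand foot into the boring jig so its screw holes can be drilled: lay it flat on the plywood bed, long side along the aluminium fence, and slide it fully home against the dark wooden end stop. Then swing the red cam lever clockwise, by feel, until the cam bears firmly on the edge of the foot and the fence's sprung jaw just gives way, no harder, for the soft wood bruises. Let go, leaving the lever where it clamps and the other things on the table where they are.

Things in the scene. Friction and masses are not known exactly. Their poses are not given: they have to be found in the camera images.
- foot: The work: foot of a lantern stand, pale wood, 0.1 to 0.19 kg. A board 80 mm (its x) by 64 mm (its y) by 16 mm; on its middle a square socket block 34 x 34 mm, 28 mm tall, sides parallel to the board's (total height 44 mm; a 16 mm bore in the top, four pencilled crosses on the board). Origin: centre of the underside, z up. Lies upright on the table. Either end may go first.
- jig: The boring jig, screwed to the table: plywood board 210 mm (its x) by 220 mm (its y), 12 mm thick; its top is the bed. Origin: on the table under the board, z up, x away from the robot (turned by the jig's yaw). Far end: dark wooden end stop. Left (+y): aluminium fence with a sprung jaw. Right (-y): steel cam with red lever.
- stop_face (a point): Point on the end stop's flat face, at bed height, jig x = +45 mm. The stop is a dark wooden strip 22 mm thick, 14 mm high over the bed, from jig y = -15 to +47 mm; the face looks to jig -x.
- nest (a point): Nominal place of the foot's origin when home (jig x = +5, y = +20 mm, bed height). The fence's sprung jaw, a bar 14 mm high along jig x, has its face 32 mm to +y of here nominally, but the fence stands locked in its slots up to 3.5 mm nearer or farther, so home shifts as much in jig y. With the lever at 0 the gap between cam and jaw is 4.3 to 11.3 mm wider than the foot.
- cam_pivot (a point): Axis of the cam, at bed height (jig x = +5, y = -40.5 mm). A steel disc of 26 mm radius, 14 mm high, its centre 10 mm off the axis. As the lever turns clockwise seen from above, the lobe advances to jig +y, bears on the foot's near long edge and drags it a little towards the end stop. Its reach to +y is 26 mm + 10 mm * sin(3.70 - q) at lever angle q.
- cam_lever (a joint): Lever angle q in rad: 0 fully open, grows clockwise seen from above, stop at 1.85; starts below 0.1. The flat red bar points from the pivot at -0.70 - q from jig +x (counter-clockwise positive). Stays where left, also under load. Idle it needs about 2.7 N at the knob; the disc touches the seated foot between q = 0.45 and 1.2, then the push rises steadily, to sound clamping within some 0.05 to 0.2 rad.
- lever_knob (a point): Middle of the lever's fixed black upright grip: a round post 18 mm thick, 75 mm from the pivot, 22 to 62 mm over the bed; this point is 42 mm over the bed. Free space round it. When the push along the swing has grown 3.5 to 5.5 N above idle, the jaw has yielded 0.3 to 1.2 mm (springs: 12 N per mm, preload 3 N; let go, the cam then presses 6 to 17 N): sound clamping. The wood bruises above 50 N.
- tape_measure: Black pocket tape measure lying flat, about 61 x 73 x 28 mm; leave alone.
- pliers: Pliers with red grips, 180 mm long, lying flat; leave alone.
- awl: Needle awl with wooden handle, 129 mm long, lying; leave alone.
- paste_bowl: White bowl, 95 mm wide, 42 mm high; leave alone.
- stapler: Blue desk stapler, 142 mm long, 44 mm high; leave alone.
- measuring_cup: Small clear plastic cup, 54 mm wide and high; leave alone.

How it is judged:
By the outcome, as a careful person would: the job done as asked, in the order asked, and still so for the second after the job is handed in, with the robot touching nothing.
It also fails if it takes over 72 s, if anything falls off the work surface, if the arm or the gripper's body presses on something with over 40 N, if the wrist force passes 120 N, or if a joint passes its speed limit or range.

ROBOT

A 6-joint arm with a two-finger parallel gripper is mounted at the origin on a cart in front of the work surface, level with it; the furniture and walls round the work are solid. World frame = base frame: x ahead of the robot, y to its left, z up, the work surface at z = 0. Lengths are in m, angles in rad, forces in N, time in s.
With the tool pointing down it reaches from about 0.425 to 1.125 m from the base axis. Payload 14.9 kg.
Tool frame: the origin (TCP) lies midway between the tips of the shut fingers; the grasp point (between the pads) lies 19 mm behind it; z points along the fingers, y is the line along which they close (so a half turn about z gives the same grasp; the last joint's range is limited). The gripper opens to 91 mm and grips with 3 to 60 N. Pads are 32 mm wide; open, the fingers measure 118 mm over their backs; the gripper's body (76 mm by 178 mm) begins 60 mm behind the grasp point.
Start: joints at [-1.142, 0.379, 1.734, -0, 1.028, -0.033], TCP at [0.312, -0.627, 0.214] pointing down, gripper open.
Joint ranges: [-2.77, 2.77], [-0.74, 2.19], [0, 2.66], [-1.06, 4.2], [0.31, 2.87], [-3.08, 3.08]. Speed limits (rad/s): [1.89, 1.89, 2.39, 3.14, 3.14, 3.14].

INTERFACE

Orientations are given as a 3x3 rotation matrix whose columns are the frame's x, y, z axes.
In Python, from station import robot, optics, models gives the robot as it stands.
- The arm moves only by the shell command python3 -m pendant 'ROWS' [OPENING] [FORCE]. ROWS is JSON, a list that holds one entry, the list of rows, each a list of 6 numbers: the shift along the tool's x, y, z in mm, then the turn, a rotation vector about the tool's x, y, z in rad. A call has exactly 10 rows; each row is the pose to reach, as a shift and turn from the pose commanded when the call began, along the tool's axes at that moment; what a row does not reach only later rows make up. A row lasts 1/8 s, in which the tool goes at most 62.5 mm and 10.7 degrees, less where a joint would pass 70% of its speed; a pose out of reach is approached as far as the arm can. A call with a gripper value outside its range is refused whole. OPENING is the closure, from -1 (fully open) to 1 (shut), set as the call begins (- or left out, the last holds). The fingers move at their own pace and stop on an object; FORCE is the grip in N (left out, the last holds). Time passes only in rows, so rows that repeat a pose let the fingers close, or fill a call up. It gives the time, the measured TCP pose, the force, the opening and the grip force at its end, in the units of the state.
- robot.observe(): the state, without advancing time (a new reading comes with each control period).
- optics.snapshot(name): name is "side" or "top"; returns a dict with "image" (420x560x3 uint8, red, green, blue), "fx", "fy", "cx", "cy" (pixels), "extrinsics" (4x4, takes a point from world to camera coordinates). Camera axes: x right, y down, z forward; pixel columns grow to the right and rows downward; lengths in m; the calibration is good to about 2 mm. A picture is of the moment at which its call begins. There is no depth.
- robot.sign_off(): hands the job in; it is judged then, once.
Trained networks look in a picture, given as the dict that the camera call returned (one of the last four; its "shot" number tells which), for a name from the list of things; names that differ only in an ending like _2 or _b are one class to them, and where a whole thing is asked for, a point or a joint stands for the part that bears it (a point fixed in the world has none). Each returns a list of dicts, best first, with "score" (0 to 1); they miss things now and then, are a little off and sometimes report something else, mostly with a low value. They report only what shows in the picture. A call takes as long as a camera call.
- models.spot_in(target, picture): "point" ([column, row] in pixels, amid what is visible of it).
- models.silhouettes(target, picture): "mask" (420x560 bool, what is visible of it) and "point" ([column, row] in pixels, amid what is visible of it).
- models.pinpoint(target, picture): "point" ([column, row] in pixels: a listed point, or the origin of a listed thing).
The state is a dict: "clock": time; "q": joint angles; "qvel": joint speeds; "joint_efforts": joint torques, N m; "eef_pos": TCP position; "orientation": TCP orientation; "contact_force": force on the tool from outside, world axes, zero at the start; "moment": the same for the moment, N m; "finger_gap": opening from 0.0 (shut) to 1.0 (fully open); "grip_force": force on a finger pad.
Only numpy, scipy, OpenCV 4.12 (cv2) and the standard library are available. Lean on these libraries where they do the work, as an engineer would, in place of code of your own. Each camera call takes 0.05 s, during which the arm holds its last target. There are 200 camera calls.

## Working session

There is one attempt and no reset: what is moved stays moved. The work goes in short steps, Python scripts to look and compute and a shell command to move; the robot and the scene stay as the last step left them, time stands still between calls to the robot, and variables do not carry over. Pictures are saved under pics/ and viewed, at most 10 in all, crops included, and the job is handed in when it is done.

```bash
mkdir -p pics; ls
cat > h.py <<'E'
import numpy as np, cv2
from station import robot, optics, models
def proj(p,s):
    E=np.array(s["extrinsics"]); c=(E@np.r_[p,1])[:3]
    return np.array([s["fx"]*c[0]/c[2]+s["cx"],s["fy"]*c[1]/c[2]+s["cy"]])
def ray(px,s):
    E=np.array(s["extrinsics"]); R=E[:3,:3]; o=-R.T@E[:3,3]
    d=R.T@np.array([(px[0]-s["cx"])/s["fx"],(px[1]-s["cy"])/s["fy"],1]); return o,d/np.linalg.norm(d)
def onz(px,s,z):
    o,d=ray(px,s); return o+d*(z-o[2])/d[2]
def tri(pa,sa,pb,sb):
    A=np.zeros((3,3));b=np.zeros(3)
    L=[ray(pa,sa),ray(pb,sb)]
    for o,d in L:
        P=np.eye(3)-np.outer(d,d);A+=P;b+=P@o
    x=np.linalg.solve(A,b); return x,[round(1e3*float(np.linalg.norm(np.cross(x-o,d))),1) for o,d in L]
def save(s,n): cv2.imwrite("pics/"+n,cv2.cvtColor(s["image"],cv2.COLOR_RGB2BGR))
E
python3 - <<'E'
from h import *
np.set_printoptions(precision=4,suppress=True)
t=optics.snapshot("top");s=optics.snapshot("side")
im=np.vstack([t["image"],s["image"]]);
save(t,"t0.png");save(s,"s0.png")
for c in(t,s):
    E=np.array(c["extrinsics"]);print("cam",-E[:3,:3].T@E[:3,3],c["fx"])
for n in["foot","jig","stop_face","nest","cam_pivot","lever_knob"]:
    a=models.pinpoint(n,t);b=models.pinpoint(n,s)
    print(n,[(np.round(x["point"],1),round(x["score"],2)) for x in a[:2]],[(np.round(x["point"],1),round(x["score"],2)) for x in b[:2]])
    if a and b: print("  ",*tri(a[0]["point"],t,b[0]["point"],s))
o=robot.observe();print(o["eef_pos"],o["orientation"],o["contact_force"],o["finger_gap"],o["clock"])
E
```

```text
pics
cam [0.2422 0.0195 1.7304] 541.4577228761166
cam [0.3429 1.3547 0.5769] 481.5349577516931
foot [] []
jig [(array([279.4, 212.2]), 0.68)] [(array([288.9, 232.9]), 0.8)]
   [ 0.547   0.0261 -0.0181] [9.9, 9.9]
stop_face [(array([271.2, 200.3]), 0.59)] [(array([269.8, 224.8]), 0.58)]
   [0.5909 0.0521 0.0151] [0.1, 0.1]
nest [(array([272.2, 212.1]), 0.91)] [(array([284.3, 225.2]), 0.83), (array([249.3, 250.6]), 0.53)]
   [0.5497 0.0496 0.0155] [2.2, 2.2]
cam_pivot [(array([289.6, 207.9]), 0.68)] [(array([286. , 222.1]), 0.88)]
   [ 0.5588 -0.0074  0.0026] [7.8, 7.8]
lever_knob [(array([306.2, 195. ]), 0.79)] []
[ 0.3119 -0.6267  0.214 ] [[ 0.8953  0.4455  0.    ]
 [ 0.4455 -0.8953  0.    ]
 [ 0.      0.     -1.    ]] [-0.2494 -0.57   -0.0807] 0.9986525508555228 0.7
```

View pics/t0.png

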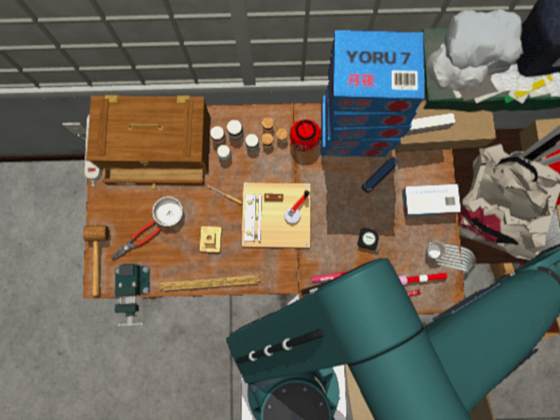

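View pics/s0.png

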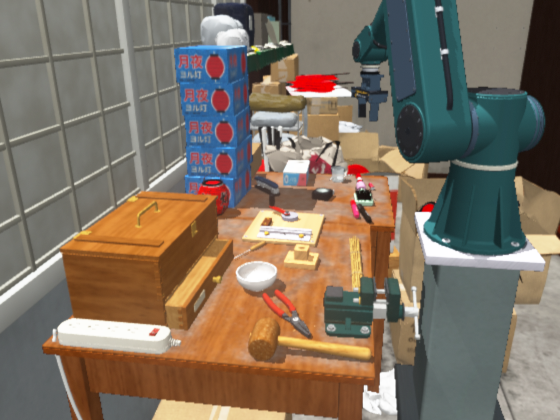

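Top: foot at about (210,239), its length and yaw near the jig's; jig board 243–310 × 183–248, end stop (273,197), cam (292,215), lever knob (306,194). Side: foot (302,257), jig (286,228). I'll make enlargements for edges.

Run:
```python
from h import *
t=optics.snapshot("top");s=optics.snapshot("side")
np.save("t.npy",t,allow_pickle=True);np.save("s.npy",s,allow_pickle=True)
def crop(c,x0,y0,w,h,k): return cv2.resize(c["image"][y0:y0+h,x0:x0+w],None,fx=k,fy=k,interpolation=cv2.INTER_CUBIC)
a=crop(t,190,175,130,85,6); cv2.imwrite("pics/tc.png",a[:,:,::-1])
b=crop(s,235,195,100,80,8); cv2.imwrite("pics/sc.png",b[:,:,::-1])
for n,f in(("t",t),("s",s)):
  for o in["foot","jig","lever_knob"]:
    m=models.silhouettes(o,f)
    for r in m[:2]:
        q=r["mask"].astype(np.uint8); print(n,o,r["score"],r["point"],q.sum(),cv2.minAreaRect(cv2.findNonZero(q)))
```

```text
t foot 0.87 [210.1, 241.6] 537 ((210.0, 239.5), (25.0, 22.0), 90.0)
t jig 0.9 [282.8, 211.3] 3907 ((275.8523864746094, 215.29025268554688), (69.96173095703125, 65.31066131591797), 1.2453643083572388)
t lever_knob 0.77 [293.7, 215.0] 317 ((299.2500305175781, 207.75001525878906), (15.55634880065918, 36.06244659423828), 45.0)
s foot 0.73 [303.0, 259.5] 647 ((301.41583251953125, 256.3415832519531), (33.73176193237305, 25.074939727783203), 5.710593223571777)
s jig 0.89 [283.4, 226.7] 1756 ((283.377197265625, 228.1553192138672), (69.78600311279297, 54.501617431640625), 22.380136489868164)
```

View pics/tc.png

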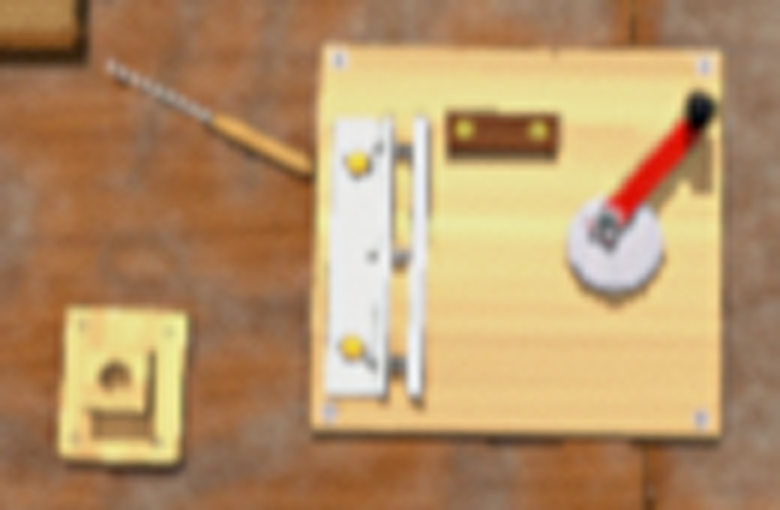

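View pics/sc.png

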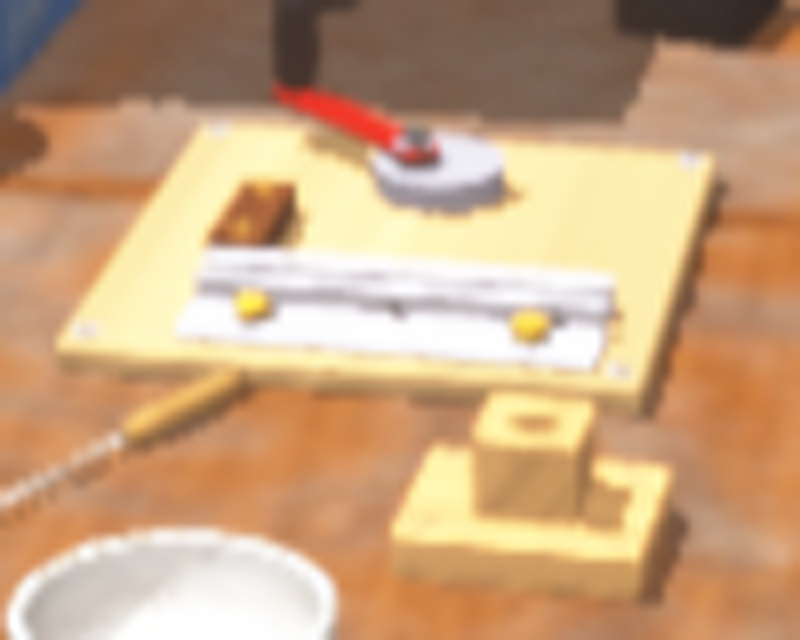

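Crops show sharp corners of board, foot, jaw, cam and knob; I triangulate those: for the top crop e.g. jig corners (322,45),(722,48),(717,432),(312,430), foot board (66,308)…(182,462), and matching ones in the side crop.

```bash
cat > m.py <<'E'
from h import *
np.set_printoptions(precision=4,suppress=True)
t=np.load("t.npy",allow_pickle=True).item();s=np.load("s.npy",allow_pickle=True).item()
T=lambda X,Y:((X+.5)/6-.5+190,(Y+.5)/6-.5+175)
S=lambda X,Y:((X+.5)/8-.5+235,(Y+.5)/8-.5+195)
def show(nm,L):
    print(nm);P=[]
    for a,b in L:
        x,e=tri(T(*a),t,S(*b),s);P.append(x);print("  ",x,e[0])
    return np.array(P)
# order far-left(+y), far-right, near-right, near-left
J=show("jig",[((322,45),(60,349)),((722,48),(206,123)),((717,432),(716,155)),((312,430),(638,392))])
F=show("foot",[((66,308),(395,530)),((188,313),(432,447)),((183,462),(672,465)),((60,456),(646,560))])
B=show("block top",[((92,345),(474,438)),((153,346),(487,396)),((150,410),(597,402)),((88,409),(585,452))])
show("knob?",[((699,103),(296,50))])
print("disc",onz(T(615,247),t,.026),"pivot",onz(T(606,230),t,.034),"stop face L,R",onz(T(447,158),t,.026),onz(T(557,159),t,.026),"jaw far,near",onz(T(430,120),t,.026),onz(T(424,400),t,.026))
# planar rect fit: center & yaw with assumed z from top view
def rect(pts,z):
    Q=np.array([onz(T(*p),t,z)[:2] for p in pts]);c=Q.mean(0)
    v=(Q[0]-Q[3])+(Q[1]-Q[2]);u=(Q[0]-Q[1])+(Q[3]-Q[2])
    print("c",c,"yawx",np.arctan2(v[1],v[0]),"yawy",np.arctan2(-u[0],u[1]),"size",np.hypot(*v)/2,np.hypot(*u)/2)
def rectS(pts,z):
    Q=np.array([onz(S(*p),s,z)[:2] for p in pts]);c=Q.mean(0)
    v=(Q[0]-Q[3])+(Q[1]-Q[2]);u=(Q[0]-Q[1])+(Q[3]-Q[2])
    print("S c",c,"yawx",np.arctan2(v[1],v[0]),"yawy",np.arctan2(-u[0],u[1]),"size",np.hypot(*v)/2,np.hypot(*u)/2)
rect([(322,45),(722,48),(717,432),(312,430)],.012);rectS([(60,349),(206,123),(716,155),(638,392)],.012)
rect([(66,308),(188,313),(183,462),(60,456)],.016);rectS([(395,530),(432,447),(672,465),(646,560)],.016)
E
python3 m.py
```

```text
jig
   [0.6549 0.1422 0.0082] 0.3
   [ 0.6464 -0.0753  0.011 ] 0.8
   [ 0.4378 -0.0653  0.0118] 0.1
   [0.4466 0.1502 0.008 ] 1.7
foot
   [0.5129 0.2801 0.0167] 0.2
   [0.5097 0.2153 0.0144] 1.0
   [0.4298 0.2182 0.0146] 1.0
   [0.4335 0.2835 0.0136] 0.2
block top
   [0.4895 0.2626 0.0418] 0.8
   [0.4889 0.2307 0.0415] 1.5
   [0.4539 0.2321 0.0424] 0.4
   [0.4549 0.2648 0.0405] 0.2
knob?
   [ 0.6068 -0.06    0.0503] 1.7
disc [ 0.5366 -0.0137  0.026 ] pivot [ 0.5444 -0.009   0.034 ] stop face L,R [0.5872 0.0748 0.026 ] [0.5851 0.016  0.026 ] jaw far,near [0.6082 0.0835 0.026 ] [0.4572 0.0894 0.026 ]
c [0.5459 0.0378] yawx -0.04223775656593753 yawy -0.03203664891171528 size 0.20972041815512962 0.21620415018306746
S c [0.5457 0.0428] yawx -0.03762118830718344 yawy -0.039070739965350966 size 0.20628320152256555 0.22309915636989047
c [0.4708 0.2491] yawx -0.03811957688314575 yawy -0.07056595200773791 size 0.07953572854790111 0.06532028710153787
S c [0.4718 0.2515] yawx -0.07503509194709262 yawy -0.04186961521673868 size 0.08025082414664889 0.06392599190538882
```

Foot ≈ (0.471, 0.250), yaw −0.055, block top 42 mm (text 44); jig yaw −0.038; bed ≈ 10–12 mm; jaw face y ≈ 0.086 and stop face ≈ 0.588 around home, so home ≈ (0.549, 0.054). Consistent with given sizes; act.

```bash
cat > w.py <<'E'
# usage: w.py x y z yaw(of tool y) ... -> row from present pose
import sys; from h import *
from scipy.spatial.transform import Rotation as Ro
o=robot.observe();R=np.array(o["orientation"]);p=np.array(o["eef_pos"])
np.set_printoptions(precision=3,suppress=True)
print("p",p,"F",np.array(o["contact_force"]),"M",np.array(o["moment"]),"gap",o["finger_gap"],"yaw",round(np.arctan2(R[1,1],R[0,1]),4),"tilt",R[:2,2],"q6",round(o["q"][5],2),"t",o["clock"])
a=list(map(float,sys.argv[1:]))
for x,y,z,w in zip(*[iter(a)]*4):
    Y=np.array([np.cos(w),np.sin(w),0]);Z=np.array([0,0,-1.]);G=np.c_[np.cross(Y,Z),Y,Z]
    print("row",R.T@(np.array([x,y,z])-p)*1e3,Ro.from_matrix(R.T@G).as_rotvec())
E
python3 w.py .48 -.2 .25 -.5  .471 .250 .12 -.055
```

```text
p [ 0.312 -0.627  0.214] F [ 0.834 -0.047  0.876] M [-0.004 -0.006 -0.009] gap 0.9978811144042307 yaw -1.109 tilt [ 0. -0.] q6 -0.03 t 1.1
row [ 340.608 -307.103  -36.051] [ 0.    -0.    -0.609]
row [ 533.045 -713.982   93.94 ] [ 0.    -0.    -1.054]
```

```bash
python3 -m pendant '[[[43,-38,-15,0,0,-0.08],[85,-77,-30,0,0,-0.15],[128,-115,-36,0,0,-0.23],[170,-154,-36,0,0,-0.3],[213,-192,-36,0,0,-0.38],[255,-230,-36,0,0,-0.46],[298,-269,-36,0,0,-0.53],[341,-307,-36,0,0,-0.61],[366,-360,-36,0,0,-0.7],[391,-413,-36,0,0,-0.8]]]' -1 && python3 w.py .471 .250 .12 -.055
```

```text
clock: 2.35
eef_pos: [0.4778, -0.081, 0.2501]
orientation: [[0.301, 0.954, 0.0], [0.954, -0.301, -0.0], [0.0, 0.0, -1.0]]
contact_force: [1.6, 0.1, -0.5]
finger_gap: 1.0
grip_force: 0.0
p [ 0.478 -0.081  0.25 ] F [ 1.573  0.112 -0.455] M [-0.055 -0.073 -0.034] gap 1.0000279339200717 yaw -0.306 tilt [ 0. -0.] q6 0.09 t 2.35
row [ 313.506 -106.276  130.095] [ 0.    -0.    -0.251]
```

```bash
python3 -m pendant '[[[52,-18,20,0,0,-0.05],[104,-35,43,0,0,-0.1],[157,-53,65,0,0,-0.15],[209,-71,87,0,0,-0.2],[261,-89,110,0,0,-0.25],[313,-106,130,0,0,-0.251],[313,-106,130,0,0,-0.251],[313,-106,160,0,0,-0.251],[313,-106,175,0,0,-0.251],[313,-106,175,0,0,-0.251]]]' && python3 w.py .471 .250 .021 -.055
python3 - <<'E'
from h import *
t=optics.snapshot("top");s=optics.snapshot("side")
a=cv2.resize(t["image"][190:270,170:270],None,fx=4,fy=4,interpolation=2);b=cv2.resize(s["image"][190:290,250:350],None,fx=4,fy=4,interpolation=2)
b=b[:400];a=cv2.copyMakeBorder(a,0,80,0,0,0);cv2.imwrite("pics/g1.png",np.hstack([a,b])[:,:,::-1])
E
```

```text
clock: 3.6
eef_pos: [0.4717, 0.2469, 0.0744]
orientation: [[0.059, 0.998, -0.002], [0.998, -0.059, -0.001], [-0.001, -0.002, -1.0]]
contact_force: [0.8, 0.1, -0.2]
finger_gap: 1.003
grip_force: 0.0
p [0.472 0.247 0.074] F [ 0.829  0.121 -0.2  ] M [-0.016 -0.068  0.008] gap 1.0027708630683487 yaw -0.0587 tilt [-0.002 -0.001] q6 0.5 t 3.6
row [ 3.132 -0.808 53.381] [-0.002  0.001 -0.004]
```

View pics/g1.png

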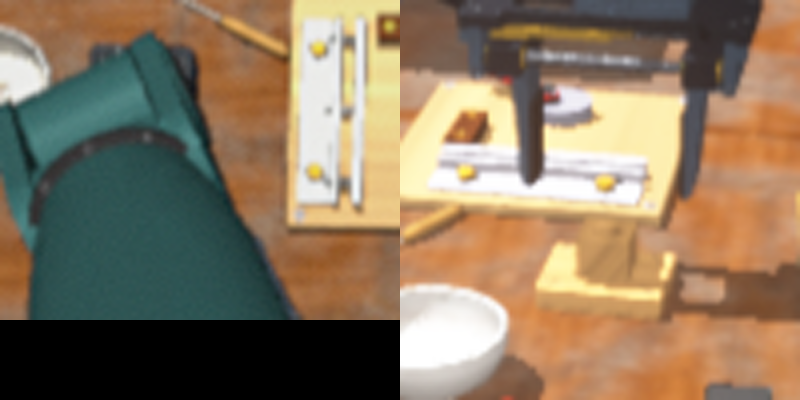

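Side half: fingers at columns 530 and 690 straddle the block (centre 608) well. Top view is hidden by the arm. Descend and grip.

```bash
python3 -m pendant '[[[1,0,20,0,0,0],[2,-1,40,0,0,0],[2,-1,50,0,0,0],[2,-1,53,0,0,0],[2,-1,53,0,0,0],[2,-1,53,0,0,0],[2,-1,53,0,0,0],[2,-1,53,0,0,0],[2,-1,53,0,0,0],[2,-1,53,0,0,0]]]' && python3 -m pendant '[[[0,0,0,0,0,0],[0,0,0,0,0,0],[0,0,0,0,0,0],[0,0,0,0,0,0],[0,0,0,0,0,0],[0,0,0,0,0,0],[0,0,0,0,0,0],[0,0,0,0,0,0],[0,0,0,0,0,0],[0,0,0,0,0,0]]]' 1 25 && python3 w.py .471 .25 .09 -.055
```

```text
clock: 4.95
eef_pos: [0.4712, 0.2497, 0.022]
orientation: [[0.058, 0.998, 0.0], [0.998, -0.058, 0.0], [0.0, 0.0, -1.0]]
contact_force: [-0.4, 0.4, 0.2]
finger_gap: 1.0
grip_force: 0.0
clock: 6.2
eef_pos: [0.4713, 0.2497, 0.022]
orientation: [[0.058, 0.998, 0.0], [0.998, -0.058, 0.0], [0.0, 0.0, -1.0]]
contact_force: [2.1, -0.1, 1.0]
finger_gap: 0.37
grip_force: 25.0
p [0.471 0.25  0.022] F [ 2.083 -0.113  0.996] M [ 0.009 -0.269  0.008] gap 0.3696767879902684 yaw -0.058 tilt [0. 0.] q6 0.5 t 6.2
row [  0.238  -0.31  -68.042] [ 0.    -0.    -0.003]
```

```bash
python3 -m pendant '[[[0,0,-25,0,0,0],[0,0,-50,0,0,0],[0,0,-68,0,0,0],[0,0,-68,0,0,0],[-20,8,-68,0,0,-0.01],[-60,20,-68,0,0,-0.01],[-110,40,-68,0,0,-0.02],[-160,58,-68,0,0,-0.02],[-190,70,-68,0,0,-0.02],[-190,70,-68,0,0,-0.02]]]' && python3 w.py .533 .05 .042 -.038
python3 - <<'E'
from h import *
s=optics.snapshot("side");t=optics.snapshot("top")
a=cv2.resize(t["image"][170:260,230:330],None,fx=4,fy=4,interpolation=2);b=cv2.resize(s["image"][185:275,240:340],None,fx=4,fy=4,interpolation=2)
cv2.imwrite("pics/g2.png",np.hstack([a,b])[:,:,::-1])
E
```

```text
clock: 7.45
eef_pos: [0.5301, 0.0542, 0.0889]
orientation: [[0.041, 0.999, -0.001], [0.999, -0.041, -0.0], [-0.0, -0.001, -1.0]]
contact_force: [-0.9, 1.0, -1.4]
finger_gap: 0.372
grip_force: 25.0
p [0.53  0.054 0.089] F [-0.913  1.044 -1.398] M [-0.018 -0.102  0.024] gap 0.3717371720995901 yaw -0.0407 tilt [-0.001 -0.   ] q6 0.1 t 7.45
row [-4.076  3.132 46.935] [-0.001  0.    -0.003]
```

View pics/g2.png

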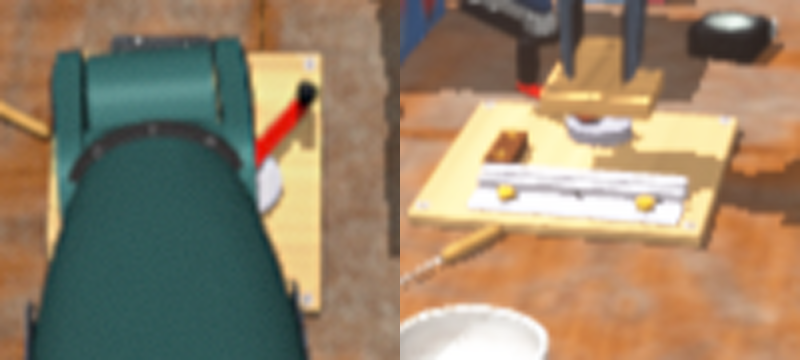

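Foot held level over the bed (right half), board clear of cam. Lower, then feel for the bed.

```bash
python3 -m pendant '[[[-2,2,0,0,0,0],[-4,3,5,0,0,0.002],[-4,3,15,0,0,0.002],[-4,3,25,0,0,0.002],[-4,3,33,0,0,0.002],[-4,3,40,0,0,0.002],[-4,3,46,0,0,0.002],[-4,3,49,0,0,0.002],[-4,3,49,0,0,0.002],[-4,3,49,0,0,0.002]]]' && python3 w.py .533 .05 .034 -.038 && python3 -m pendant '[[[0,0,1,0,0,0],[0,0,2,0,0,0],[0,0,3,0,0,0],[0,0,4,0,0,0],[0,0,5,0,0,0],[0,0,5.5,0,0,0],[0,0,6,0,0,0],[0,0,6,0,0,0],[0,0,6,0,0,0],[0,0,6,0,0,0]]]' && python3 w.py .533 .05 .034 -.038
```

```text
clock: 8.8
eef_pos: [0.5331, 0.0519, 0.0412]
orientation: [[0.04, 0.999, 0.0], [0.999, -0.04, 0.0], [0.0, 0.0, -1.0]]
contact_force: [-0.8, 0.1, -1.3]
finger_gap: 0.375
grip_force: 25.0
p [0.533 0.052 0.041] F [-0.818  0.12  -1.319] M [-0.018 -0.085  0.008] gap 0.37515308742299425 yaw -0.0399 tilt [0. 0.] q6 0.09 t 8.8
row [-1.895 -0.059  7.153] [ 0.    -0.    -0.002]
clock: 10.05
eef_pos: [0.533, 0.0519, 0.035]
orientation: [[0.04, 0.999, 0.0], [0.999, -0.04, 0.0], [0.0, 0.0, -1.0]]
contact_force: [0.6, -0.7, -2.1]
finger_gap: 0.369
grip_force: 25.0
p [0.533 0.052 0.035] F [ 0.632 -0.706 -2.15 ] M [-0.014 -0.121  0.004] gap 0.3691017427243941 yaw -0.04 tilt [0. 0.] q6 0.09 t 10.05
row [-1.884  0.123  0.963] [ 0.    -0.    -0.002]
```

```bash
python3 -m pendant '[[[0,0,0.3,0,0,0],[0,0,0.6,0,0,0],[0,0,0.9,0,0,0],[0,0,1.2,0,0,0],[0,0,1.2,0,0,0],[0,0,1.2,0,0,0],[0,0,1.2,0,0,0],[0,0,1.2,0,0,0],[0,0,1.2,0,0,0],[0,0,1.2,0,0,0]]]' && python3 w.py && python3 -c "
from station import robot,optics
import numpy as np
F=[]
for i in range(4):
    optics.snapshot('side');F.append(robot.observe()['contact_force'])
print(np.mean(F,0),np.std(F,0))"
```

```text
clock: 11.3
eef_pos: [0.533, 0.0519, 0.034]
orientation: [[0.04, 0.999, -0.0], [0.999, -0.04, -0.0], [-0.0, -0.0, -1.0]]
contact_force: [-2.4, -0.2, 6.1]
finger_gap: 0.372
grip_force: 25.0
p [0.533 0.052 0.034] F [-2.416 -0.166  6.073] M [-0.002  0.321 -0.004] gap 0.37197498273700025 yaw -0.04 tilt [-0. -0.] q6 0.09 t 11.3
[-2.97154797 -0.92985485  5.54703448] [0.22079488 0.3089984  0.22364356]
```

```bash
python3 -m pendant '[[[0,2,-0.3,0,0,0],[0,4,-0.3,0,0,0],[0,6,-0.3,0,0,0],[0,8,-0.3,0,0,0],[0,10,-0.3,0,0,0],[0,11,-0.3,0,0,0],[0,12,-0.3,0,0,0],[0,12,-0.3,0,0,0],[0,12,-0.3,0,0,0],[0,12,-0.3,0,0,0]]]' && python3 w.py && python3 -m pendant '[[[0,0.3,0,0,0,0],[0,0.6,0,0,0,0],[0,0.9,0,0,0,0],[0,1.2,0,0,0,0],[0,1.5,0,0,0,0],[0,1.5,0,0,0,0],[0,1.5,0,0,0,0],[0,1.5,0,0,0,0],[0,1.5,0,0,0,0],[0,1.5,0,0,0,0]]]' && python3 w.py
```

```text
clock: 12.75
eef_pos: [0.5449, 0.0514, 0.034]
orientation: [[0.04, 0.999, -0.0], [0.999, -0.04, 0.0], [0.0, -0.0, -1.0]]
contact_force: [0.5, 1.1, -1.2]
finger_gap: 0.373
grip_force: 25.0
p [0.545 0.051 0.034] F [ 0.48   1.094 -1.218] M [ 0.013 -0.088  0.013] gap 0.37294351898213784 yaw -0.04 tilt [-0.  0.] q6 0.09 t 12.75
clock: 14.0
eef_pos: [0.5464, 0.0514, 0.034]
orientation: [[0.04, 0.999, 0.0], [0.999, -0.04, 0.0], [0.0, 0.0, -1.0]]
contact_force: [0.5, 0.2, -1.9]
finger_gap: 0.374
grip_force: 25.0
p [0.546 0.051 0.034] F [ 0.521  0.204 -1.856] M [-0.043 -0.053  0.024] gap 0.3737061784348822 yaw -0.0399 tilt [0. 0.] q6 0.09 t 14.0
```

```bash
python3 -m pendant '[[[0,0.3,0.1,0,0,0],[0,0.6,0.1,0,0,0],[0,0.9,0.1,0,0,0],[0,1.2,0.1,0,0,0],[0,1.5,0.1,0,0,0],[0,1.5,0.1,0,0,0],[0,1.5,0.1,0,0,0],[0,1.5,0.1,0,0,0],[0,1.5,0.1,0,0,0],[0,1.5,0.1,0,0,0]]]' |grep -E "force|pos"&& python3 -m pendant '[[[0,0.2,0,0,0,0],[0,0.4,0,0,0,0],[0,0.6,0,0,0,0],[0,0.8,0,0,0,0],[0,1,0,0,0,0],[0,1,0,0,0,0],[0,1,0,0,0,0],[0,1,0,0,0,0],[0,1,0,0,0,0],[0,1,0,0,0,0]]]' && python3 w.py
```

```text
eef_pos: [0.548, 0.0513, 0.034]
contact_force: [-0.9, -0.5, 2.9]
grip_force: 25.0
clock: 16.5
eef_pos: [0.5487, 0.0512, 0.0339]
orientation: [[0.04, 0.999, -0.0], [0.999, -0.04, 0.0], [-0.0, -0.0, -1.0]]
contact_force: [-2.8, 0.2, 5.9]
finger_gap: 0.372
grip_force: 25.0
p [0.549 0.051 0.034] F [-2.801  0.188  5.888] M [-0.008  0.48   0.013] gap 0.37190420858485845 yaw -0.04 tilt [-0.  0.] q6 0.09 t 16.5
```

```bash
python3 -m pendant '[[[0,0.2,-0.1,0,0,0],[0,0.4,-0.1,0,0,0],[0,0.6,-0.1,0,0,0],[0,0.8,-0.1,0,0,0],[0,0.8,-0.1,0,0,0],[0,0.8,-0.1,0,0,0],[0,0.8,-0.1,0,0,0],[0,0.8,-0.1,0,0,0],[0,0.8,-0.1,0,0,0],[0,0.8,-0.1,0,0,0]]]' |grep -E "force|pos"
```

```text
eef_pos: [0.5498, 0.0512, 0.034]
contact_force: [-0.3, -0.9, -1.2]
grip_force: 25.0
```

```bash
python3 -m pendant '[[[0,0.2,0,0,0,0],[0,0.4,0,0,0,0],[0,0.6,0,0,0,0],[0,0.8,0,0,0,0],[0,1,0,0,0,0],[0,1.2,0,0,0,0],[0,1.2,0,0,0,0],[0,1.2,0,0,0,0],[0,1.2,0,0,0,0],[0,1.2,0,0,0,0]]]' |grep -E "force|pos"; python3 -m pendant '[[[0,0.2,0,0,0,0],[0,0.4,0,0,0,0],[0,0.6,0,0,0,0],[0,0.8,0,0,0,0],[0,0.8,0,0,0,0],[0,0.8,0,0,0,0],[0,0.8,0,0,0,0],[0,0.8,0,0,0,0],[0,0.8,0,0,0,0],[0,0.8,0,0,0,0]]]' |grep -E "force|pos"
```

```text
eef_pos: [0.5509, 0.0512, 0.034]
contact_force: [-0.2, -0.4, -1.2]
grip_force: 25.0
eef_pos: [0.5517, 0.0511, 0.034]
contact_force: [0.3, -0.3, -1.5]
grip_force: 25.0
```

```bash
python3 -m pendant '[[[0,0.2,0,0,0,0],[0,0.4,0,0,0,0],[0,0.6,0,0,0,0],[0,0.8,0,0,0,0],[0,1,0,0,0,0],[0,1,0,0,0,0],[0,1,0,0,0,0],[0,1,0,0,0,0],[0,1,0,0,0,0],[0,1,0,0,0,0]]]' |grep -E "force|pos"; python3 -m pendant '[[[0,0.2,0,0,0,0],[0,0.4,0,0,0,0],[0,0.6,0,0,0,0],[0,0.8,0,0,0,0],[0,0.8,0,0,0,0],[0,0.8,0,0,0,0],[0,0.8,0,0,0,0],[0,0.8,0,0,0,0],[0,0.8,0,0,0,0],[0,0.8,0,0,0,0]]]' |grep -E "force|pos"
```

```text
eef_pos: [0.5527, 0.0511, 0.034]
contact_force: [-0.6, -0.1, -1.8]
grip_force: 25.0
eef_pos: [0.5535, 0.0511, 0.034]
contact_force: [-0.4, -0.4, -1.8]
grip_force: 25.0
```

```bash
python3 -m pendant '[[[0,0.2,0,0,0,0],[0,0.4,0,0,0,0],[0,0.6,0,0,0,0],[0,0.8,0,0,0,0],[0,1,0,0,0,0],[0,1.2,0,0,0,0],[0,1.4,0,0,0,0],[0,1.4,0,0,0,0],[0,1.4,0,0,0,0],[0,1.4,0,0,0,0]]]' |grep -E "force|pos";  python3 - <<'E'
from h import *
s=optics.snapshot("side")
b=cv2.resize(s["image"][190:265,240:340],None,fx=8,fy=8,interpolation=2)
cv2.imwrite("pics/g3.png",b[:,:,::-1])
E
```

```text
eef_pos: [0.5539, 0.051, 0.034]
contact_force: [-8.8, 1.0, 8.2]
grip_force: 25.0
```

View pics/g3.png

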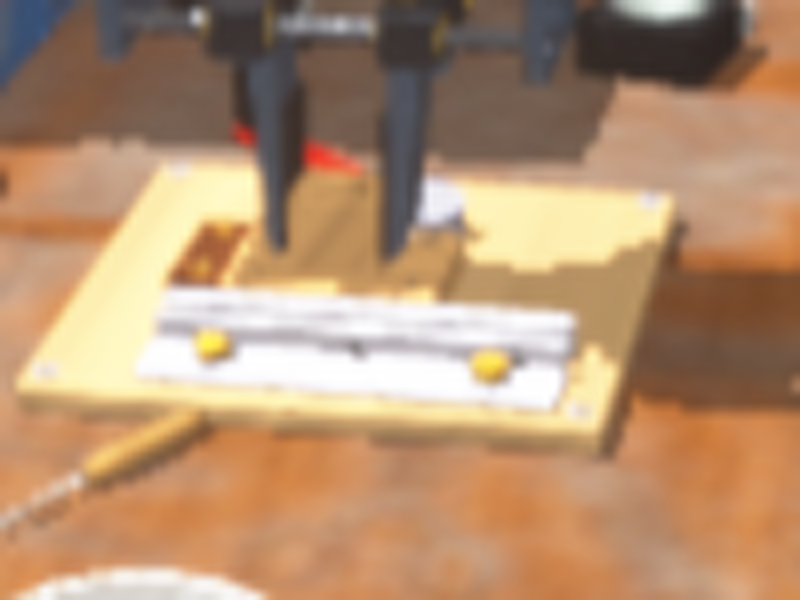

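Foot's end bears on the dark stop (side crop: foot meets stop at (245,260)); −8.8 N confirms. Now slide towards the jaw by feel.

```bash
python3 -m pendant '[[[0,-0.5,0,0,0,0],[0.4,-0.5,0,0,0,0],[0.8,-0.5,0,0,0,0],[1.2,-0.5,0,0,0,0],[1.5,-0.5,0,0,0,0],[1.5,-0.5,0,0,0,0],[1.5,-0.5,0,0,0,0],[1.5,-0.5,0,0,0,0],[1.5,-0.5,0,0,0,0],[1.5,-0.5,0,0,0,0]]]' |grep -E "force|pos";python3 -m pendant '[[[0.2,0,0,0,0,0],[0.4,0,0,0,0,0],[0.6,0,0,0,0,0],[0.8,0,0,0,0,0],[1,0,0,0,0,0],[1,0,0,0,0,0],[1,0,0,0,0,0],[1,0,0,0,0,0],[1,0,0,0,0,0],[1,0,0,0,0,0]]]' |grep -E "force|pos"
```

```text
eef_pos: [0.554, 0.0521, 0.034]
contact_force: [-6.2, -5.8, 5.8]
grip_force: 25.0
eef_pos: [0.554, 0.0531, 0.034]
contact_force: [-6.8, -6.2, 5.0]
grip_force: 25.0
```

```bash
python3 -m pendant '[[[0,-0.4,-0.3,0,0,0],[0.2,-0.4,-0.3,0,0,0],[0.4,-0.4,-0.3,0,0,0],[0.6,-0.4,-0.3,0,0,0],[0.8,-0.4,-0.3,0,0,0],[0.8,-0.4,-0.3,0,0,0],[0.8,-0.4,-0.3,0,0,0],[0.8,-0.4,-0.3,0,0,0],[0.8,-0.4,-0.3,0,0,0],[0.8,-0.4,-0.3,0,0,0]]]' |grep -E "force|pos|clock"
```

```text
clock: 27.8
eef_pos: [0.554, 0.0542, 0.0343]
contact_force: [-2.5, -4.3, -2.3]
grip_force: 25.0
```

```bash
python3 -m pendant '[[[-0.2,0.3,0.2,0,0,0],[-0.2,0.3,0.3,0,0,0],[-0.2,0.3,0.3,0,0,0],[-0.2,0.3,0.3,0,0,0],[-0.2,0.3,0.3,0,0,0],[-0.2,0.3,0.3,0,0,0],[-0.2,0.3,0.3,0,0,0],[-0.2,0.3,0.3,0,0,0],[-0.2,0.3,0.3,0,0,0],[-0.2,0.3,0.3,0,0,0]]]' |grep -E "force|pos"; python3 -m pendant '[[[0,0,0,0,0,0],[0,0,0,0,0,0],[0,0,0,0,0,0],[0,0,0,0,0,0],[0,0,0,0,0,0],[0,0,0,0,0,0],[0,0,-20,0,0,0],[0,0,-50,0,0,0],[0,0,-80,0,0,0],[0,0,-90,0,0,0]]]' -0.2 && python3 w.py
```

```text
eef_pos: [0.5541, 0.0541, 0.034]
contact_force: [-6.1, -2.8, 2.2]
grip_force: 25.0
clock: 30.3
eef_pos: [0.5556, 0.0542, 0.1267]
orientation: [[0.04, 0.999, 0.003], [0.999, -0.04, 0.0], [0.0, 0.003, -1.0]]
contact_force: [1.0, -0.6, 0.8]
finger_gap: 0.601
grip_force: 0.0
p [0.556 0.054 0.127] F [ 1.011 -0.575  0.815] M [-0.026 -0.11   0.034] gap 0.6013145653536963 yaw -0.04 tilt [0.003 0.   ] q6 0.1 t 30.3
```

Foot released at TCP (0.554, 0.054). Contact fixes the jig: pivot ≈ (0.5515, −0.008), knob ≈ (0.607, −0.059), agreeing with the triangulated (0.607, −0.060). Set the fork (36 mm) round the knob.

```bash
python3 w.py .607 -.059 .125 .83 .607 -.059 .042 .83
```

```text
p [0.556 0.054 0.127] F [ 1.011 -0.575  0.815] M [-0.026 -0.11   0.034] gap 0.6013145653536963 yaw -0.04 tilt [0.003 0.   ] q6 0.1 t 30.3
row [-111.039   55.898    1.884] [ 0.003  0.001 -0.87 ]
row [-111.069   55.609   84.884] [ 0.003  0.001 -0.87 ]
```

```bash
python3 -m pendant '[[[-28,14,0,0,0,-0.17],[-56,28,0,0,0,-0.34],[-84,43,0,0,0,-0.51],[-111,57,0,0,0,-0.68],[-111,57,0,0,0,-0.85],[-111,57,0,0,0,-0.87],[-111,57,0,0,0,-0.87],[-111,57,10,0,0,-0.87],[-111,57,20,0,0,-0.87],[-111,57,20,0,0,-0.87]]]' 0.2 && python3 w.py .607 -.059 .042 .83;  python3 - <<'E'
from h import *
s=optics.snapshot("side");t=optics.snapshot("top")
a=cv2.resize(t["image"][170:245,240:340],None,fx=4,fy=4,interpolation=2);b=cv2.resize(s["image"][180:255,230:330],None,fx=4,fy=4,interpolation=2)
cv2.imwrite("pics/g4.png",np.hstack([a,b])[:,:,::-1])
E
```

```text
clock: 31.55
eef_pos: [0.6062, -0.0589, 0.1028]
orientation: [[-0.738, 0.675, -0.002], [0.675, 0.738, 0.0], [0.002, -0.001, -1.0]]
contact_force: [-0.4, -0.0, -0.1]
finger_gap: 0.403
grip_force: 0.0
p [ 0.606 -0.059  0.103] F [-0.427 -0.026 -0.136] M [ 0.072 -0.139  0.002] gap 0.40260107826639513 yaw 0.8296 tilt [-0.002  0.   ] q6 -0.96 t 31.55
row [-0.771  0.489 60.775] [-0.001 -0.002 -0.   ]
```

View pics/g4.png

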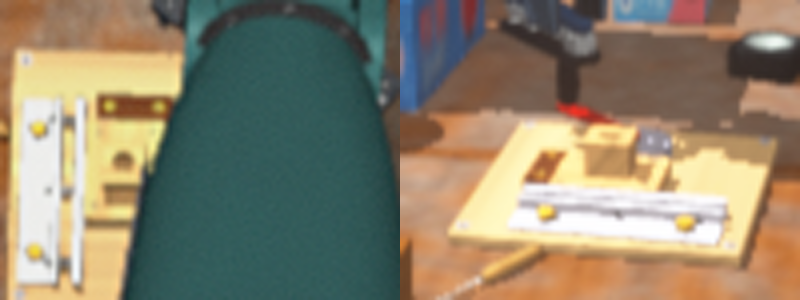

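Foot sits flat between jaw and stop (left half, bore at (122,158)); gripper hangs right over the knob (right half, (567,80)). Descend.

```bash
python3 -m pendant '[[[0,0,8,0,0,0],[0,0,16,0,0,0],[0,0,24,0,0,0],[0,0,32,0,0,0],[0,0,40,0,0,0],[0,0,48,0,0,0],[0,0,56,0,0,0],[0,0,60,0,0,0],[0,0,60,0,0,0],[0,0,60,0,0,0]]]' |grep -E "force|pos"
cat > arc.py <<'E'
# rows along the cam arc: tool frame at lever-angle q0 -> rows for given dq, pad offset kept
import sys; from h import *
o=robot.observe();R=np.array(o["orientation"]);p=np.array(o["eef_pos"]);P=np.array([.5515,-.008])
F=np.array(o["contact_force"]);w=np.arctan2(R[1,1],R[0,1]);r=p[:2]-P
a=np.arctan2(r[1],r[0]);tg=np.array([np.sin(a),-np.cos(a)])
print("p",p.round(4),"rad",np.hypot(*r).round(4),"q_tool",round(-.739-a,3),"yaw->q",round(.832-w,3),"F cw(on tool)",round(F[:2]@tg,2),"rad",round(F[:2]@r/np.hypot(*r),2),"z",F[2].round(2),"t",o["clock"])
for d in map(float,sys.argv[1:]):
    c,s=np.cos(-d),np.sin(-d);n=P+np.array([[c,-s],[s,c]])@r
    v=R.T@np.r_[n-p[:2],0]*1e3;print(d,v.round(1),"turn z",round(d,3))
E
python3 arc.py .1 .2 .3 .4 .5 .6
```

```text
eef_pos: [0.6071, -0.0591, 0.0443]
contact_force: [-0.3, -0.1, -0.9]
grip_force: 0.0
p [ 0.6071 -0.0591  0.0443] rad 0.0755 q_tool 0.004 yaw->q 0.002 F cw(on tool) 0.23 rad -0.16 z -0.93 t 32.9
0.1 [ 0.4 -7.5 -0. ] turn z 0.1
0.2 [  1.5 -15.   -0. ] turn z 0.2
0.3 [  3.4 -22.3  -0. ] turn z 0.3
0.4 [  6.  -29.4  -0. ] turn z 0.4
0.5 [  9.3 -36.2  -0. ] turn z 0.5
0.6 [ 13.3 -42.6  -0. ] turn z 0.6
```

```bash
python3 -m pendant '[[[0,-3.7,0,0,0,0.05],[0.4,-7.5,0,0,0,0.1],[0.8,-11.2,0,0,0,0.15],[1.5,-15,0,0,0,0.2],[2.3,-18.6,0,0,0,0.25],[3.4,-22.3,0,0,0,0.3],[4.6,-25.8,0,0,0,0.35],[6,-29.4,0,0,0,0.4],[6,-29.4,0,0,0,0.4],[6,-29.4,0,0,0,0.4]]]' |grep -E "contact"; python3 arc.py .1 .2 .25 .3 .35 .4
```

```text
contact_force: [-1.6, 0.2, -0.4]
p [ 0.5829 -0.0768  0.0443] rad 0.0756 q_tool 0.403 yaw->q 0.401 F cw(on tool) 1.39 rad -0.88 z -0.44 t 34.15
0.1 [ 0.4 -7.5 -0. ] turn z 0.1
0.2 [  1.5 -15.   -0. ] turn z 0.2
0.25 [  2.4 -18.7  -0. ] turn z 0.25
0.3 [  3.4 -22.3  -0. ] turn z 0.3
0.35 [  4.6 -25.9  -0. ] turn z 0.35
0.4 [  6.  -29.4  -0. ] turn z 0.4
```

```bash
python3 -m pendant '[[[0,-1.5,0,0,0,0.02],[0,-3,0,0,0,0.04],[0.2,-4.5,0,0,0,0.06],[0.3,-6,0,0,0,0.08],[0.4,-7.5,0,0,0,0.1],[0.6,-9,0,0,0,0.12],[0.8,-10.5,0,0,0,0.14],[1,-12,0,0,0,0.16],[1.3,-13.5,0,0,0,0.18],[1.5,-15,0,0,0,0.2]]]' |grep -E "contact"; python3 arc.py;python3 - <<'E'
from h import *
s=optics.snapshot("side");b=cv2.resize(s["image"][180:255,230:330],None,fx=6,fy=6,interpolation=2)
cv2.imwrite("pics/g5.png",b[:,:,::-1])
E
```

```text
contact_force: [2.4, 1.3, 1.2]
p [ 0.5684 -0.0817  0.0441] rad 0.0756 q_tool 0.606 yaw->q 0.603 F cw(on tool) -2.68 rad -0.74 z 1.23 t 35.4
```

View pics/g5.png

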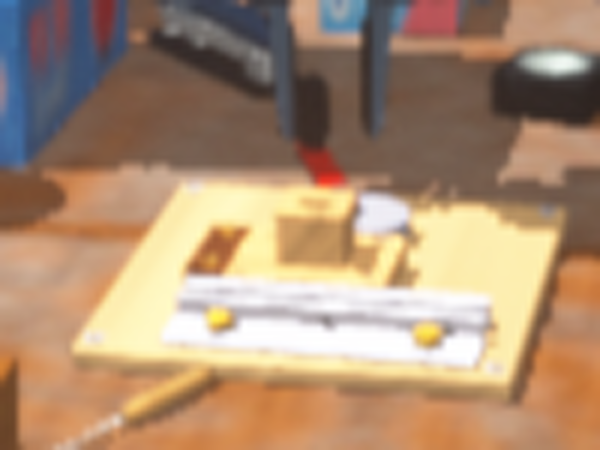

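Knob is between the fingers at (313,110), left finger pushing; idle force −2.7 N as stated. Continue in small steps, reading force while moving.

```bash
python3 -m pendant '[[[0,-0.8,0,0,0,0.01],[0,-1.5,0,0,0,0.02],[0,-2.3,0,0,0,0.03],[0.1,-3,0,0,0,0.04],[0.1,-3.8,0,0,0,0.05],[0.2,-4.5,0,0,0,0.06],[0.2,-5.3,0,0,0,0.07],[0.3,-6,0,0,0,0.08],[0.3,-6.8,0,0,0,0.09],[0.4,-7.5,0,0,0,0.1]]]' >/dev/null; python3 arc.py; python3 -m pendant '[[[0,-0.8,0,0,0,0.01],[0,-1.5,0,0,0,0.02],[0,-2.3,0,0,0,0.03],[0.1,-3,0,0,0,0.04],[0.1,-3.8,0,0,0,0.05],[0.2,-4.5,0,0,0,0.06],[0.2,-5.3,0,0,0,0.07],[0.3,-6,0,0,0,0.08],[0.3,-6.8,0,0,0,0.09],[0.4,-7.5,0,0,0,0.1]]]' >/dev/null; python3 arc.py
```

```text
p [ 0.561  -0.0829  0.044 ] rad 0.0755 q_tool 0.706 yaw->q 0.703 F cw(on tool) -3.05 rad -0.27 z 1.26 t 36.7
p [ 0.5535 -0.0835  0.044 ] rad 0.0755 q_tool 0.805 yaw->q 0.803 F cw(on tool) -2.45 rad -0.18 z 0.35 t 37.95
```

Lever ≈ 0.69. Now 0.05 rad steps.

```bash
python3 -m pendant '[[[0,-0.4,0,0,0,0.005],[0,-0.8,0,0,0,0.01],[0,-1.1,0,0,0,0.015],[0,-1.5,0,0,0,0.02],[0,-1.9,0,0,0,0.025],[0.1,-2.3,0,0,0,0.03],[0.1,-2.6,0,0,0,0.035],[0.1,-3,0,0,0,0.04],[0.1,-3.4,0,0,0,0.045],[0.1,-3.8,0,0,0,0.05]]]' >/dev/null; python3 arc.py
```

```text
p [ 0.5497 -0.0835  0.044 ] rad 0.0755 q_tool 0.856 yaw->q 0.852 F cw(on tool) -2.94 rad -0.81 z 0.58 t 39.2
```

```bash
python3 -m pendant '[[[0,-0.4,0,0,0,0.005],[0,-0.8,0,0,0,0.01],[0,-1.1,0,0,0,0.015],[0,-1.5,0,0,0,0.02],[0,-1.9,0,0,0,0.025],[0.1,-2.3,0,0,0,0.03],[0.1,-2.6,0,0,0,0.035],[0.1,-3,0,0,0,0.04],[0.1,-3.4,0,0,0,0.045],[0.1,-3.8,0,0,0,0.05]]]' >/dev/null; python3 arc.py
```

```text
p [ 0.5459 -0.0833  0.044 ] rad 0.0755 q_tool 0.905 yaw->q 0.902 F cw(on tool) -2.38 rad -0.68 z -0.05 t 40.45
```

```bash
python3 -m pendant '[[[0,-0.4,0,0,0,0.005],[0,-0.8,0,0,0,0.01],[0,-1.1,0,0,0,0.015],[0,-1.5,0,0,0,0.02],[0,-1.9,0,0,0,0.025],[0.1,-2.3,0,0,0,0.03],[0.1,-2.6,0,0,0,0.035],[0.1,-3,0,0,0,0.04],[0.1,-3.4,0,0,0,0.045],[0.1,-3.8,0,0,0,0.05]]]' >/dev/null; python3 arc.py
```

```text
p [ 0.5422 -0.083   0.044 ] rad 0.0755 q_tool 0.956 yaw->q 0.952 F cw(on tool) -2.19 rad -1.02 z -1.2 t 41.7
```

```bash
python3 -m pendant '[[[0,-0.4,0,0,0,0.005],[0,-0.8,0,0,0,0.01],[0,-1.1,0,0,0,0.015],[0,-1.5,0,0,0,0.02],[0,-1.9,0,0,0,0.025],[0.1,-2.3,0,0,0,0.03],[0.1,-2.6,0,0,0,0.035],[0.1,-3,0,0,0,0.04],[0.1,-3.4,0,0,0,0.045],[0.1,-3.8,0,0,0,0.05]]]' >/dev/null; python3 arc.py
```

```text
p [ 0.5384 -0.0824  0.044 ] rad 0.0756 q_tool 1.006 yaw->q 1.002 F cw(on tool) -2.05 rad -1.13 z -0.06 t 42.95
```

```bash
python3 -m pendant '[[[0,-0.4,0,0,0,0.005],[0,-0.8,0,0,0,0.01],[0,-1.1,0,0,0,0.015],[0,-1.5,0,0,0,0.02],[0,-1.9,0,0,0,0.025],[0.1,-2.3,0,0,0,0.03],[0.1,-2.6,0,0,0,0.035],[0.1,-3,0,0,0,0.04],[0.1,-3.4,0,0,0,0.045],[0.1,-3.8,0,0,0,0.05]]]' >/dev/null; python3 arc.py
```

```text
p [ 0.5347 -0.0817  0.0441] rad 0.0756 q_tool 1.056 yaw->q 1.052 F cw(on tool) -2.97 rad -0.84 z 0.25 t 44.2
```

```bash
python3 -m pendant '[[[0,-0.4,0,0,0,0.005],[0,-0.8,0,0,0,0.01],[0,-1.1,0,0,0,0.015],[0,-1.5,0,0,0,0.02],[0,-1.9,0,0,0,0.025],[0.1,-2.3,0,0,0,0.03],[0.1,-2.6,0,0,0,0.035],[0.1,-3,0,0,0,0.04],[0.1,-3.4,0,0,0,0.045],[0.1,-3.8,0,0,0,0.05]]]' >/dev/null; python3 arc.py
```

```text
p [ 0.531  -0.0807  0.044 ] rad 0.0756 q_tool 1.107 yaw->q 1.102 F cw(on tool) -2.9 rad -1.19 z 0.47 t 45.45
```

```bash
python3 -m pendant '[[[0,-0.4,0,0,0,0.005],[0,-0.8,0,0,0,0.01],[0,-1.1,0,0,0,0.015],[0,-1.5,0,0,0,0.02],[0,-1.9,0,0,0,0.025],[0.1,-2.3,0,0,0,0.03],[0.1,-2.6,0,0,0,0.035],[0.1,-3,0,0,0,0.04],[0.1,-3.4,0,0,0,0.045],[0.1,-3.8,0,0,0,0.05]]]' >/dev/null; python3 arc.py
```

```text
p [ 0.5273 -0.0796  0.044 ] rad 0.0756 q_tool 1.157 yaw->q 1.152 F cw(on tool) -2.8 rad -2.13 z -0.4 t 46.7
```

```bash
python3 -m pendant '[[[0,-0.4,0,0,0,0.005],[0,-0.8,0,0,0,0.01],[0,-1.1,0,0,0,0.015],[0,-1.5,0,0,0,0.02],[0,-1.9,0,0,0,0.025],[0.1,-2.3,0,0,0,0.03],[0.1,-2.6,0,0,0,0.035],[0.1,-3,0,0,0,0.04],[0.1,-3.4,0,0,0,0.045],[0.1,-3.8,0,0,0,0.05]]]' >/dev/null; python3 arc.py
```

```text
p [ 0.5238 -0.0783  0.044 ] rad 0.0756 q_tool 1.207 yaw->q 1.202 F cw(on tool) -3.65 rad -2.44 z -0.62 t 47.95
```

```bash
python3 -m pendant '[[[0,-0.3,0,0,0,0.004],[0,-0.6,0,0,0,0.008],[0,-0.9,0,0,0,0.012],[0,-1.2,0,0,0,0.016],[0,-1.5,0,0,0,0.02],[0,-1.8,0,0,0,0.024],[0,-2.1,0,0,0,0.028],[0,-2.4,0,0,0,0.032],[0.1,-2.7,0,0,0,0.036],[0.1,-3,0,0,0,0.04]]]' >/dev/null; python3 arc.py
```

```text
p [ 0.521  -0.0772  0.044 ] rad 0.0756 q_tool 1.246 yaw->q 1.242 F cw(on tool) -2.59 rad -0.79 z 0.48 t 49.2
```

```bash
python3 -m pendant '[[[0,-0.4,0,0,0,0.005],[0,-0.8,0,0,0,0.01],[0,-1.1,0,0,0,0.015],[0,-1.5,0,0,0,0.02],[0,-1.9,0,0,0,0.025],[0.1,-2.3,0,0,0,0.03],[0.1,-2.6,0,0,0,0.035],[0.1,-3,0,0,0,0.04],[0.1,-3.4,0,0,0,0.045],[0.1,-3.8,0,0,0,0.05]]]' >/dev/null; python3 arc.py
```

```text
p [ 0.5177 -0.0756  0.0441] rad 0.0756 q_tool 1.295 yaw->q 1.292 F cw(on tool) -4.04 rad 0.23 z -1.35 t 50.45
```

```bash
python3 -m pendant '[[[0,-0.2,0,0,0,0.003],[0,-0.5,0,0,0,0.006],[0,-0.7,0,0,0,0.009],[0,-0.9,0,0,0,0.012],[0,-1.1,0,0,0,0.015],[0,-1.4,0,0,0,0.018],[0,-1.6,0,0,0,0.021],[0,-1.8,0,0,0,0.024],[0,-2,0,0,0,0.027],[0,-2.3,0,0,0,0.03]]]' >/dev/null; python3 arc.py
```

```text
p [ 0.5157 -0.0746  0.0441] rad 0.0756 q_tool 1.325 yaw->q 1.322 F cw(on tool) -5.36 rad -0.83 z -1.54 t 51.7
```

```bash
python3 -m pendant '[[[0,-0.2,0,0,0,0.003],[0,-0.5,0,0,0,0.006],[0,-0.7,0,0,0,0.009],[0,-0.9,0,0,0,0.012],[0,-1.1,0,0,0,0.015],[0,-1.4,0,0,0,0.018],[0,-1.6,0,0,0,0.021],[0,-1.8,0,0,0,0.024],[0,-2,0,0,0,0.027],[0,-2.3,0,0,0,0.03]]]' >/dev/null; python3 arc.py
python3 - <<'E'
from h import *
P=np.array([.5515,-.008]);L=[]
for i in range(6):
    optics.snapshot("side");o=robot.observe();r=np.array(o["eef_pos"])[:2]-P;L.append(np.array(o["contact_force"])[:2]@np.array([r[1],-r[0]])/np.hypot(*r))
print(np.round(L,2),np.mean(L))
E
```

```text
p [ 0.5137 -0.0735  0.0441] rad 0.0756 q_tool 1.355 yaw->q 1.352 F cw(on tool) -5.92 rad -0.46 z -3.15 t 52.95
[-6.02 -5.86 -5.85 -5.78 -4.79 -6.76] -5.844628339412683
```

```bash
python3 -m pendant '[[[0,-0.2,0,0,0,0.003],[0,-0.5,0,0,0,0.006],[0,-0.7,0,0,0,0.009],[0,-0.9,0,0,0,0.012],[0,-1.1,0,0,0,0.015],[0,-1.4,0,0,0,0.018],[0,-1.6,0,0,0,0.021],[0,-1.8,0,0,0,0.024],[0,-2,0,0,0,0.027],[0,-2.3,0,0,0,0.03]]]' >/dev/null; python3 arc.py
python3 - <<'E'
from h import *
P=np.array([.5515,-.008]);L=[]
for i in range(8):
    optics.snapshot("side");o=robot.observe();r=np.array(o["eef_pos"])[:2]-P;L.append(np.array(o["contact_force"])[:2]@np.array([r[1],-r[0]])/np.hypot(*r))
print(np.round(L,2),np.mean(L))
E
```

```text
p [ 0.5119 -0.0724  0.0441] rad 0.0756 q_tool 1.383 yaw->q 1.382 F cw(on tool) -7.14 rad -1.05 z -3.89 t 54.5
[-7.58 -6.91 -6.5  -7.76 -6.68 -6.77 -6.65 -6.82] -6.960247185913498
```

+4.4 N above idle: within the band. Back off to the middle of the fork and lift away.

```bash
python3 -m pendant '[[[0,3,0,0,0,0],[0,6,0,0,0,0],[0,9,0,0,0,0],[0,9,0,0,0,0],[0,9,0,0,0,0],[0,9,-20,0,0,0],[0,9,-45,0,0,0],[0,9,-80,0,0,0],[0,9,-120,0,0,0],[0,9,-150,0,0,0]]]' && python3 -m pendant '[[[50,0,0,0,0,0],[100,0,0,0,0,0],[150,0,0,0,0,0],[200,0,0,0,0,0],[220,0,0,0,0,0],[220,0,0,0,0,0],[220,0,0,0,0,0],[220,0,0,0,0,0],[220,0,0,0,0,0],[220,0,0,0,0,0]]]' | head -2
python3 - <<'E'
from h import *
s=optics.snapshot("side");t=optics.snapshot("top")
a=cv2.resize(t["image"][170:260,235:335],None,fx=4,fy=4,interpolation=2);b=cv2.resize(s["image"][175:265,230:330],None,fx=4,fy=4,interpolation=2)
cv2.imwrite("pics/g6.png",np.hstack([a,b])[:,:,::-1])
E
```

```text
clock: 56.15
eef_pos: [0.5192, -0.077, 0.1957]
orientation: [[0.523, 0.853, 0.001], [0.853, -0.523, -0.0], [0.0, 0.001, -1.0]]
contact_force: [0.0, 0.4, -0.4]
finger_gap: 0.398
grip_force: 0.0
clock: 57.4
eef_pos: [0.6341, 0.1101, 0.1942]
```

View pics/g6.png

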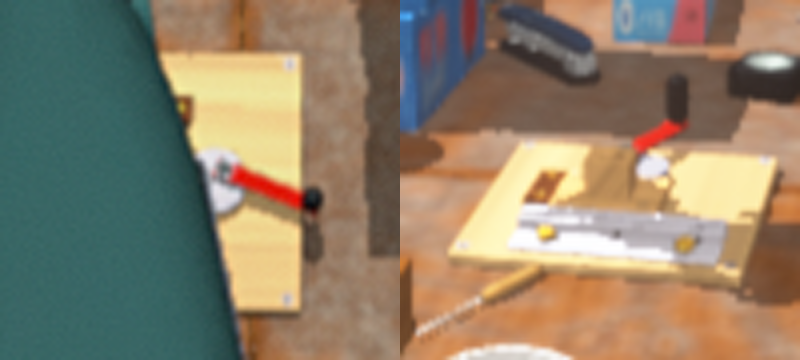

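Foot lies against stop and jaw, cam bearing on it with the lever swung to (312,198) in the left half; the arm is clear.

```bash
python3 -c "
from station import robot
print(robot.sign_off())"
```

```text
the job is handed in; nothing more can be done
None
```

The foot lies flat on the bed against the end stop and the fence jaw, and the cam is clamped about 4.4 N above idle (target 3.5 to 5.5 N). The arm is clear of everything and I handed the job in at about 57 s.

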